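# Set the end play of a bit carousel with its wing screw

### The arm

A 7-joint arm with a two-finger parallel gripper is mounted at the origin on the work surface. World frame = base frame: x ahead of the robot, y to its left, z up, the work surface at z = 0. Lengths are in mm, angles in rad, forces in N, time in s.
With the tool pointing down it reaches from about 350 to 900 mm from the base axis. Payload 7.2 kg.
Tool frame: the origin (TCP) lies between the finger pads; the fingertips stand finger_overhang ahead of it and the grasp point (between the pads) lies 6 mm ahead of it (finger_overhang is the distance from the TCP to the fingertips, in mm); x points along the fingers, z is the direction in which the jaws open and shut, and the axes are right-handed (so a half turn about x gives the same grasp; the last joint's range is limited). The gripper opens to 88 mm and grips with 3 to 60 N. Pads are 20 mm wide; open, the fingers measure 115 mm over their backs; the gripper's body (75 mm by 178 mm) begins 61 mm behind the grasp point.
Start: joints at [-1.249, 0.411, -0.013, 1.596, 0.006, 1.134, -0.082], TCP at [237.511, 578.115, 247.653] pointing down, gripper open.
Joint ranges: [-2.95, 2.95], [-0.29, 1.99], [-1.47, 1.44], [0.14, 2.54], [-1.03, 4.17], [0.13, 1.85], [-2.86, 2.86]. Speed limits (rad/s): [2.39, 2.39, 3.01, 3.01, 3.14, 3.14, 3.14].

### API

Orientations are given as a 3x3 rotation matrix whose columns are the frame's x, y, z axes.
In Python, from workcell import get_state, camera, close_job, finger_overhang gives the robot as it stands.
- The arm moves only by the tool step_arm, never from a script. Its arguments are lists of equal length, an entry for each row: "angular": the turn, a rotation vector about the tool's x, y, z in rad, a list of three; "slide": the shift along the tool's x, y, z in cm, a list of three; "fingers": the opening, from 0 (shut) to 1 (fully open). In form: {"angular": [[rx, ry, rz], ...], "slide": [[x, y, z], ...], "fingers": [fingers, ...]}. A call has 1 to 20 rows; each row is the pose to reach, as a shift and turn from the pose measured when the call began, along the tool's axes at that moment; what a row does not reach only later rows make up. A row lasts 1/8 s, in which the tool goes at most 62.5 mm and 10.7 degrees, less where a joint would pass 70% of its speed; a pose out of reach is approached as far as the arm can. A call with a gripper value outside its range is refused whole. The fingers move at their own pace and stop on an object; the grip force is fixed at half the most. Time passes only in rows, so rows that repeat a pose let the fingers close. It gives the time, the measured TCP pose, the force and the opening at its end, in the units of the state.
- get_state(): the state, without advancing time (a new reading comes with each control period).
- camera(name): name is "side" or "top"; returns a dict with "frame" (400x640x3 uint8, red, green, blue), "range_z" (400x640 float32, mm along the optical axis (not along the pixel's ray), 0 where there is no reading), "fx", "fy", "cx", "cy" (pixels), "position" and "attitude" of the camera in the world. Camera axes: x right, y down, z forward; pixel columns grow to the right and rows downward; lengths in mm; the calibration is good to about 2 mm. A picture is of the moment at which its call begins.
- close_job(): hands the job in, once; it reports no verdict.
The state is a dict: "time": time; "joints": joint angles; "dq": joint speeds; "effort": joint torques, N m; "tool_pos": TCP position; "tool_rot": TCP orientation; "ft_force": force on the tool from outside, world axes, zero at the start; "torque": the same for the moment, N m; "gripper_width": finger opening in mm.
Only numpy, scipy, OpenCV 4.12 (cv2) and the standard library are available. Lean on these libraries where they do the work, as an engineer would, in place of code of your own. Each camera call takes 0.05 s, during which the arm holds its last target.

### The job

Take up the end play of the bit carousel: run the wing screw on top of its spindle down (clockwise) until it bottoms on the washer, finger-tight and no harder, then back it off a quarter of a turn. Then, leaving the screw as you set it, swing the tray about a quarter of the way round (its upright pin is there to move it by) to see that it runs free. Do not disturb the nut driver, the tumbler of pegs, the ceramic knob or the hinge cover on the board.

Things in the scene. Friction and masses are not known exactly. Their poses are not given: they have to be found in the camera images.
- carousel: bit carousel on the beech board: round dark steel foot plate 190 mm across, fixed. Origin: centre of its underside, on the vertical spindle axis (the board's top, z = 0.030 m). All heights given here are above this origin. It is round, its yaw means nothing
- tray: the carousel's round steel tray, turns either way about the spindle (drag about 0.04 N m, stays where left). Lower step 176 mm across, top at 30 mm; upper step 104 mm across, top at 44 mm; hub 36 mm across up to 62 mm. Short driver bits stand in both steps and rise 14 mm above them. Origin on the spindle axis at the carousel's origin; x axis towards the upright pin
- pin (a point): centre of the top of the tray's upright steel pin: 10 mm in diameter, 45 mm tall, on the lower step 76 mm from the spindle axis; its top is at 75 mm. No bit stands within 35 mm of it in the outer ring; those of the inner ring reach out to 46 mm from the axis
- thrust_washer: brass washer 38 mm across and 4 mm thick between hub and screw; fixed, does not turn with screw or tray. Origin: centre of its top face, at 66 mm. It is round and sits at any yaw
- wing_screw: dark steel wing screw on the spindle axis, right-hand thread, 3 mm a turn, clockwise from above runs it down. Bright collar 32 mm across, 6 mm thick; a 15 mm neck; then two flat upright wings in one line with a lower web between, 46 mm over both, 11 mm thick, from 8 to 34 mm above the collar's underside. Origin: centre of the collar's underside; x axis along the wings, z up
- wings (a point): centre of the top edge of the wings, on the spindle axis, at about 101 mm; x axis along the wings, z up. At the start the screw is 0.9 to 2.6 rad (hidden) short of bottoming. It turns with about 0.03 N m of friction and stays where left
- collar_face (a point): centre of the underside of the screw's collar, which bottoms on the washer. There the torque rises steeply, by up to 0.5 N m in 0.1 rad for a stiff arm, so go in small steps; each 0.1 N m presses screw on washer with about 8 N: 0.1 to 0.3 N m is finger-tight, over 0.5 N m is too much. A quarter of a turn is 0.75 mm of height
- nut_driver: nut driver with a red handle, 225 mm long and 31 mm thick, lying loose on the board; leave alone. Origin under its middle
- tumbler: glass tumbler 74 mm across and 88 mm tall, with wooden pegs standing in it to 95 mm, loose; leave alone. Origin: centre of its underside
- ceramic_knob: off-white ceramic furniture knob, 37 mm across and 35 mm tall, loose; leave alone. Origin: centre of its underside
- hinge_cover: black plastic hinge cover 62 x 26 x 15 mm, loose; leave alone. Origin: centre of its underside

How it is judged (in metres and radians):
On the way, in this order (a step that is already met when the one before it is completed fails the run):
1. the wing screw is run down until its collar bottoms on the washer, finger-tight (contact force between wing_screw and thrust_washer above 6 N), for 0.06 s.
2. the wing screw is backed off a quarter of a turn (z of collar_face in the frame of thrust_washer between 0.00054 and 0.00096 m), for 0.3 s.
3. the tray is turned about a quarter of the way round (distance of pin from where it was at the start of the episode above 0.07 m), for 0.1 s.
At the end, for the whole second after the job is handed in: The wing screw stands a quarter of a turn (65 to 115 degrees, 0.54 to 0.96 mm) above bottoming, the tray's pin stands more than 70 mm (about 55 degrees) from where it began, and the tray is at rest (all of step 2 and distance of pin from where it was at the start of the episode above 0.07 m and angular speed of tray below 0.1 rad/s); the robot touches nothing.
It fails at once if the screw is overtightened (more than 40 N between screw and washer, about 0.5 N m at the wings) (contact force between wing_screw and thrust_washer above 40 N).
It fails at once if the tumbler of pegs is moved or tipped (distance of tumbler from where it was at the start of the episode above 0.02 m or angle between tumbler's own z axis and vertical above 0.3 rad).
It fails at once if the nut driver, the ceramic knob or the hinge cover is moved (distance of any of nut_driver, ceramic_knob, hinge_cover from where it was at the start of the episode above 0.02 m).
It also fails if it takes over 64 s, if anything falls off the work surface, if the arm or the gripper's body presses on something with over 40 N, if the wrist force passes 120 N, or if a joint passes its speed limit or range.

## Working session

There is one attempt and no reset: what is moved stays moved. The work goes in short steps, Python scripts to look and compute and a tool call to move; the robot and the scene stay as the last step left them, time stands still between calls to the robot, and variables do not carry over. Pictures are saved under pics/ and viewed, and the job is handed in when it is done.

Besides the shell and the picture viewer there is one more tool, called after "Call:" as name(argument=value, ...) on one line, values as JSON. step_arm: Moves the arm, as the interface text tells. Its arguments: {"type":"object","properties":{"angular":{"type":"array","items":{"type":"array","items":{"type":"number"}}},"slide":{"type":"array","items":{"type":"array","items":{"type":"number"}}},"fingers":{"type":"array","items":{"type":"number"}}},"required":["angular","slide","fingers"]}

```bash
mkdir -p pics; ls
cat > h.py <<'E'
import numpy as np, cv2
from workcell import get_state, camera, close_job, finger_overhang
def w(c,u,v,d=None):
    d=c["range_z"][int(round(v)),int(round(u))] if d is None else d
    p=np.array([(u-c["cx"])/c["fx"]*d,(v-c["cy"])/c["fy"]*d,d])
    return np.array(c["attitude"])@p+np.array(c["position"])
def onz(c,u,v,z):
    r=np.array(c["attitude"])@np.array([(u-c["cx"])/c["fx"],(v-c["cy"])/c["fy"],1])
    p=np.array(c["position"]); return p+r*(z-p[2])/r[2]
def proj(c,P):
    q=np.array(c["attitude"]).T@(np.array(P)-np.array(c["position"]))
    return c["fx"]*q[0]/q[2]+c["cx"],c["fy"]*q[1]/q[2]+c["cy"]
def save(c,n,box=None,k=1):
    f=c["frame"][:,:,::-1]
    if box: f=f[box[1]:box[3],box[0]:box[2]]
    cv2.imwrite("pics/"+n,cv2.resize(f,None,fx=k,fy=k,interpolation=cv2.INTER_CUBIC))
E
python3 - <<'E'
from h import *
import pickle
s=get_state(); 
for k in s: print(k,np.round(s[k],3).tolist())
print(finger_overhang() if callable(finger_overhang) else finger_overhang)
for n in("top","side"):
    c=camera(n); save(c,n+"0.png"); pickle.dump(c,open(n+"0.pkl","wb")); print(n,c["position"],np.round(c["attitude"],3).tolist(),c["fx"],c["cx"],c["cy"])
E
```

```text
pics
time 0.0
joints [-1.249, 0.412, -0.013, 1.597, 0.006, 1.134, -0.082]
dq [0.002, 0.001, -0.0, -0.0, -0.0, 0.001, 0.001]
effort [-0.0, -58.795, 0.642, -29.106, -0.054, 0.019, 0.0]
tool_pos [237.378, 577.694, 246.85]
tool_rot [[-0.0, -0.925, 0.38], [-0.001, 0.38, 0.925], [-1.0, -0.0, -0.002]]
ft_force [0.578, 0.218, -0.811]
torque [0.039, 0.019, 0.014]
gripper_width 87.746
25.0
top [ 383.7399193   -30.69568454 1098.67391278] [[0.125, -0.97, 0.207], [-0.992, -0.122, 0.03], [-0.004, -0.209, -0.978]] 420.1758122269744 318.38123310532904 201.54707060314755
side [442.17793833 791.34035053 867.95315254] [[-0.991, -0.086, 0.106], [-0.136, 0.669, -0.731], [-0.008, -0.738, -0.674]] 515.6750758698613 326.56594035410933 204.55422743870852
```

View pics/top0.png

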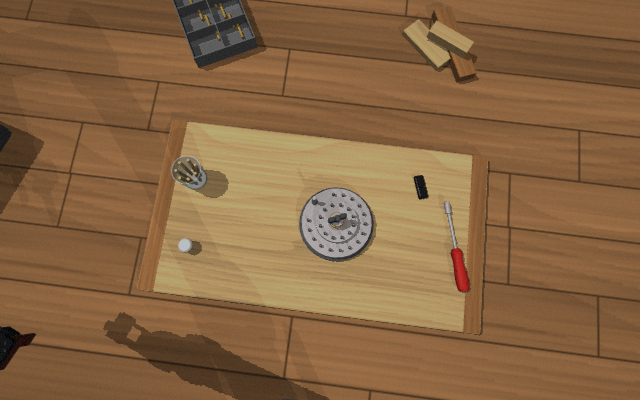

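View pics/side0.png

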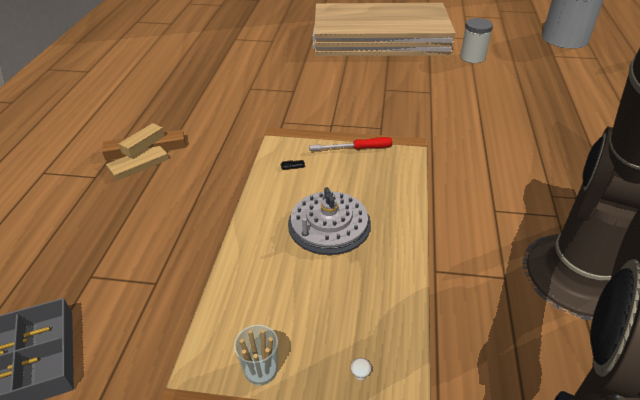

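The carousel is at about (337,223) in the top view and (330,222) in the side view. I'll enlarge both.

Run:
```python
from h import *
import pickle
t=pickle.load(open("top0.pkl","rb"));s=pickle.load(open("side0.pkl","rb"))
save(t,"t1.png",(290,180,385,270),8);save(s,"s1.png",(280,175,380,260),8)
```

```text
(no output)
```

View pics/t1.png

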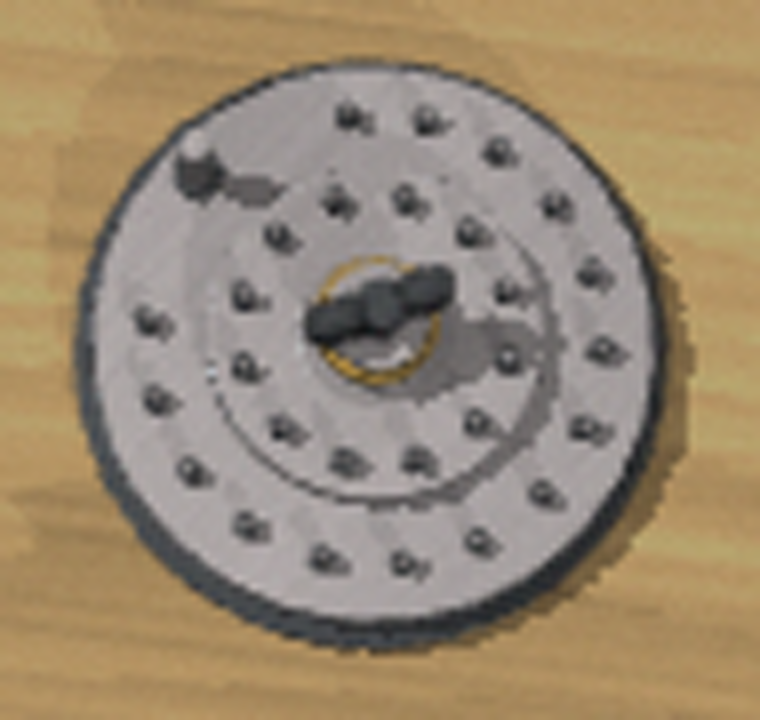

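View pics/s1.png

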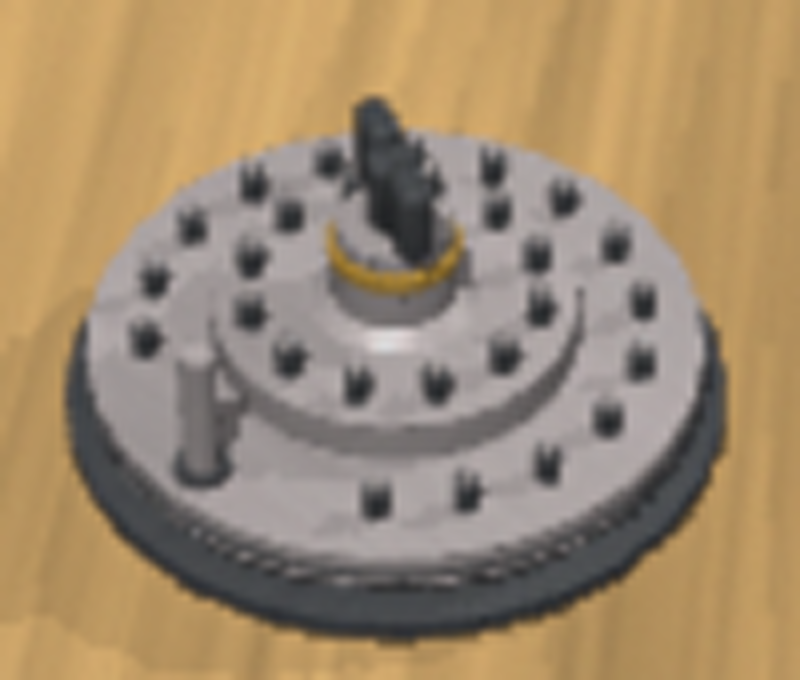

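Run:
```python
from h import *
import pickle
t=pickle.load(open("top0.pkl","rb"));s=pickle.load(open("side0.pkl","rb"))
T=lambda x,y:((x+.5)/8-.5+290,(y+.5)/8-.5+180)
S=lambda x,y:((x+.5)/8-.5+280,(y+.5)/8-.5+175)
def circ(P):
    P=np.array(P)[:,:2]; A=np.c_[2*P,np.ones(len(P))]; x=np.linalg.lstsq(A,(P**2).sum(1),rcond=None)[0]
    return x[:2],np.sqrt(x[2]+x[0]**2+x[1]**2)
print("tray top", circ([onz(t,*T(*p),60) for p in [(372,64),(657,340),(380,621),(95,340),(560,140),(180,140),(580,545)]]))
print("tray side", circ([onz(s,*S(*p),60) for p in [(90,350),(705,350),(400,565),(240,155),(560,155)]]))
for p in[(315,328),(445,280),(380,304)]: print("wing top",onz(t,*T(*p),131),w(t,*T(*p)))
print("wing top",np.diff([onz(t,*T(*p),131)[:2] for p in[(315,328),(445,280)]],axis=0))
for p in[(374,105),(412,190),(393,150)]: print("wing side",onz(s,*S(*p),131))
print("pin t",onz(t,*T(197,143),105),onz(t,*T(197,178),105),onz(t,*T(197,178),60))
print("pin s",onz(s,*S(195,352),105),onz(s,*S(202,478),60))
# depth wings
d=t["range_z"]; 
P=[w(t,u,v) for v in range(205,235) for u in range(320,355) if d[v,u]>0]; P=np.array(P)
Q=P[(P[:,2]>122)]; print(len(Q),Q.mean(0),Q[:,2].max()); 
q=cv2.fitLine(Q[:,:2].astype(np.float32),cv2.DIST_L2,0,.01,.01).ravel();print(q)
d=s["range_z"];P=np.array([w(s,u,v) for v in range(175,225) for u in range(300,360) if d[v,u]>0])
Q=P[(P[:,2]>122)]; print(len(Q),Q.mean(0),Q[:,2].max());q=cv2.fitLine(Q[:,:2].astype(np.float32),cv2.DIST_L2,0,.01,.01).ravel();print(q)
# predicted
st=get_state();print(np.array(st["tool_rot"]))
# others
for n,u,v,z in [("tumbler",190,178,118),("knob",185,245,60),("hinge",421,187,45),("drv",461,270,45),("drvtip",448,205,45)]: print(n,onz(t,u,v,z))
```

```text
tray top (array([557.25135787, -50.55246041]), np.float64(88.18093762385057))
tray side (array([557.35855589, -46.7621461 ]), np.float64(88.73643516161394))
wing top [546.66399433 -31.26612973 131.        ] [547.06629585 -31.26753871 128.61056198]
wing top [565.52080453 -67.26521547 131.        ] [565.25848518 -67.21244598 132.39641525]
wing top [556.07881222 -49.23973359 131.        ] [557.30943212 -49.37215026 124.09014266]
wing top [[ 18.8568102  -35.99908574]]
wing side [565.57807917 -61.5568245  131.        ]
wing side [550.68246979 -28.09133242 131.        ]
wing side [557.90682788 -43.60777475 131.        ]
pin t [602.92908509  11.01011054 105.        ] [592.17631038   9.62720829 105.        ] [601.61566214  11.45329042  60.        ]
pin s [603.46309062  14.6483605  105.        ] [602.75020065  17.50717349  60.        ]
92 [556.97030046 -49.61676713 127.65439805] 133.02113023199763
[ 4.3439484e-01 -9.0072256e-01  5.5697028e+02 -4.9616768e+01]
82 [558.24860753 -44.66151079 126.92579487] 131.21621001760911
[ 4.216878e-01 -9.067411e-01  5.582486e+02 -4.466151e+01]
[[-4.30176600e-04 -9.24994052e-01  3.79981341e-01]
 [-1.37421504e-03  3.79981564e-01  9.24993039e-01]
 [-9.99998963e-01 -1.24265711e-04 -1.43459991e-03]]
tumbler [610.39908178 314.63414211 118.        ]
knob [453.27549825 314.91039737  60.        ]
hinge [ 677.91540208 -256.50783309   45.        ]
drv [ 478.92809455 -370.48770472   45.        ]
drvtip [ 639.16405834 -328.4926192    45.        ]
```

Call:
step_arm(angular=[[0.737,0,0],[0.737,0,0],[0.737,0,0],[0.737,0,0],[0.737,0,0],[0.737,0,0],[0.737,0,0],[0.737,0,0],[0.737,0,0],[0.737,0,0],[0.737,0,0],[0.737,0,0],[0.737,0,0],[0.737,0,0],[0.737,0,0],[0.737,0,0],[0.737,0,0],[0.737,0,0]], slide=[[0,-53.4,-45.8],[0,-53.4,-45.8],[0,-53.4,-45.8],[0,-53.4,-45.8],[0,-53.4,-45.8],[0,-53.4,-45.8],[0,-53.4,-45.8],[0,-53.4,-45.8],[0,-53.4,-45.8],[0,-53.4,-45.8],[0,-53.4,-45.8],[0,-53.4,-45.8],[0,-53.4,-45.8],[0,-53.4,-45.8],[5,-53.4,-45.8],[5,-53.4,-45.8],[5,-53.4,-45.8],[5,-53.4,-45.8]], fingers=[1,1,1,1,1,1,1,1,1,1,1,1,1,1,0.6,0.6,0.6,0.6])

```text
time: 2.35
tool_pos: [558.1, -48.5, 199.3]
tool_rot: [[0.002, -0.43, 0.903], [-0.001, 0.903, 0.43], [-1.0, -0.002, 0.001]]
ft_force: [-0.4, 0.1, -0.1]
gripper_width: 53.3
```

Run:
```python
from h import *
import pickle
s=get_state(); print(np.round(s["joints"],3),s["torque"])
for n in("top","side"):
    c=camera(n); pickle.dump(c,open(n+"1.pkl","wb"))
    u,v=map(int,proj(c,(558,-48.5,130))); print(n,u,v)
    save(c,n+"1.png",(u-50,v-40,u+50,v+35),8)
    for a in (-26.6,26.6):
        for tz in (174,):
            print(proj(c,np.array(s["tool_pos"])+a*np.array(s["tool_rot"])[:,2]+25*np.array(s["tool_rot"])[:,0]))
```

```text
[-0.376  0.369  0.485  1.84  -0.203  0.98   0.639] [-0.06605704  0.02317967 -0.02749341]
top 336 216
(np.float64(341.4856863589555), np.float64(224.45160419041483))
(np.float64(333.8099506887968), np.float64(202.22415996906736))
side 328 192
(np.float64(340.63556631984926), np.float64(173.948248339773))
(np.float64(316.76134660091714), np.float64(178.8975266999349))
```

View pics/top1.png

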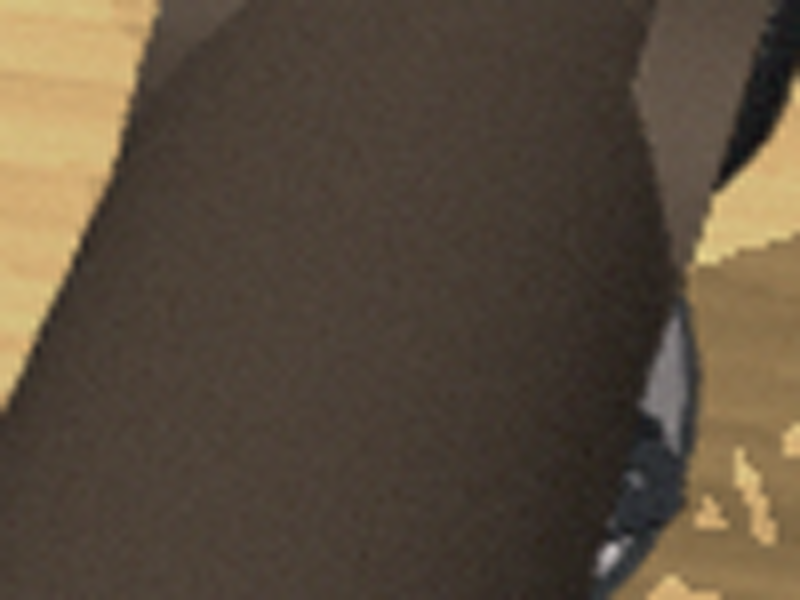

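View pics/side1.png

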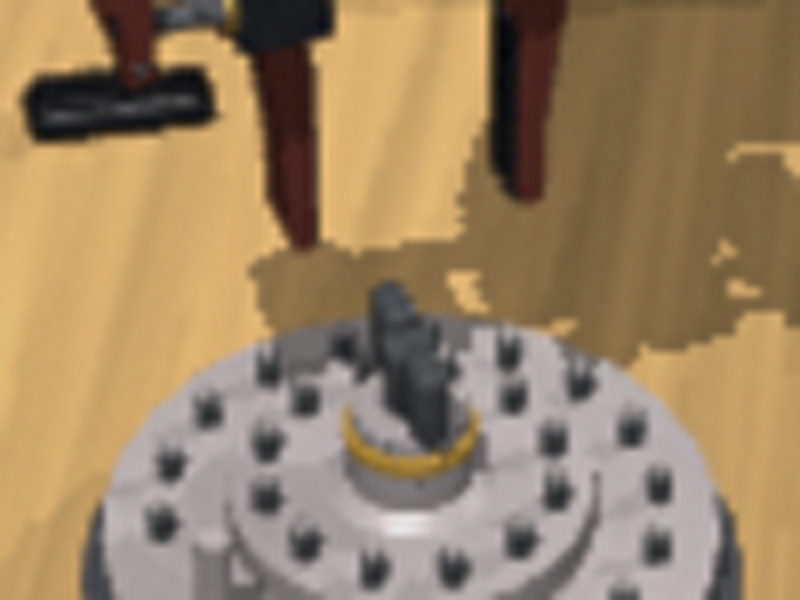

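Run:
```python
from h import *
import pickle
for n in("top0","side0","side1"):
    c=pickle.load(open(n+".pkl","rb")); d=c["range_z"]
    v,u=np.mgrid[0:400,0:640]; r=np.stack([(u-c["cx"])/c["fx"],(v-c["cy"])/c["fy"],np.ones_like(d)],-1)*d[...,None]
    P=r@np.array(c["attitude"]).T+np.array(c["position"]); near=(np.hypot(P[...,0]-557,P[...,1]+48)<130)&(d>0)
    b=P[near&(P[...,2]<38)]; print(n,"board z",np.median(b[:,2]))
    for lo,hi,z in((52,66,60),(69,79,74)):
        m=(near&(P[...,2]>lo)&(P[...,2]<hi)).astype(np.uint8)
        print(" lev",z,np.median(P[m>0][:,2]))
        cs,_=cv2.findContours(m,cv2.RETR_EXTERNAL,cv2.CHAIN_APPROX_NONE); k=max(cs,key=cv2.contourArea)
        k=cv2.convexHull(k)[:,0]
        Q=np.array([onz(c,*p,z)[:2] for p in k])
        A=np.c_[2*Q,np.ones(len(Q))]; x=np.linalg.lstsq(A,(Q**2).sum(1),rcond=None)[0]; print("  ",x[:2],np.sqrt(x[2]+x[:2]@x[:2]))
```

```text
top0 board z 29.71210480808486
 lev 60 59.58817969026313
   [557.10824294 -49.72609619] 87.57356385468819
 lev 74 73.57186862808908
   [557.26557268 -49.65601038] 51.48533318366719
side0 board z 29.21327466838659
 lev 60 59.1568027708139
   [557.85869284 -42.69292712] 89.59617059845881
 lev 74 73.23994901553283
   [557.83243525 -43.84943766] 52.90445568545408
side1 board z 29.231432553943478
 lev 60 59.31553718128919
   [557.58846568 -42.60262969] 89.66117966915886
 lev 74 73.2782137126253
   [557.78556401 -43.9386691 ] 52.681830440888184
```

Call:
step_arm(angular=[[-0.18,0,0],[-0.36,0,0],[-0.54,0,0],[-0.72,0,0],[-0.9,0,0],[-1.08,0,0],[-1.26,0,0],[-1.44,0,0],[-1.57,0,0],[-1.57,0,0]], slide=[[0,0,0],[0,0,0],[0,0,0],[0,0,0],[0,0,0],[0,0,0],[0,0,0],[0,0,0],[0,0,0],[0,0,0]], fingers=[0.5,0.5,0.5,0.5,0.5,0.5,0.5,0.5,0.5,0.5])

```text
time: 3.7
tool_pos: [558.2, -49.0, 199.6]
tool_rot: [[0.003, -0.904, -0.428], [-0.001, -0.428, 0.904], [-1.0, -0.002, -0.002]]
ft_force: [1.1, 0.1, 0.3]
gripper_width: 43.7
```

Call:
step_arm(angular=[[-0.18,0,0],[-0.36,0,0],[-0.54,0,0],[-0.72,0,0],[-0.9,0,0],[-1.08,0,0],[-1.26,0,0],[-1.44,0,0],[-1.57,0,0],[-1.57,0,0]], slide=[[0,0,0],[0,0,0],[0,0,0],[0,0,0],[0,0,0],[0,0,0],[0,0,0],[0,0,0],[0,0,0],[0,0,0]], fingers=[0.5,0.5,0.5,0.5,0.5,0.5,0.5,0.5,0.5,0.5])

```text
time: 4.95
tool_pos: [558.3, -50.1, 200.3]
tool_rot: [[0.004, 0.426, -0.905], [-0.003, -0.905, -0.426], [-1.0, 0.004, -0.003]]
ft_force: [-5.1, 13.3, 59.7]
gripper_width: 43.8
```

Run:
```python
from h import *
s=get_state(); print(np.round(s["joints"],3),s["torque"],s["ft_force"],s["tool_pos"],np.round(s["tool_rot"],4))
R=np.array(s["tool_rot"]);print(R.T@(np.array([557.5,-48,133])-s["tool_pos"]))
```

```text
[ 0.914  0.843 -1.467  1.759  0.865  1.368  2.851] [-0.32335817 -0.86593366  0.48606864] [-5.14688785 13.26197885 59.66169973] [558.28730236 -50.12173378 200.25741497] [[ 0.0043  0.4259 -0.9048]
 [-0.0029 -0.9048 -0.4259]
 [-1.      0.0044 -0.0027]]
[ 6.72469972e+01 -2.55395858e+00 -1.14461459e-02]
```

Run:
```python
from h import *
c=camera("side"); save(c,"s2.png"); s=get_state(); print(s["ft_force"],s["torque"],np.round(s["dq"],3),s["effort"],s["time"])
```

```text
[ -0.24296814  -9.85434088 -12.72646781] [-0.38529274  0.35345206 -0.00672476] [-0.008 -0.054  0.277  0.005 -0.185 -0.136 -0.005] [-2.21558475e+01 -9.69941068e+01 -6.45722222e+01 -2.03151029e+01
 -3.93098563e+00 -2.54230052e+00  3.47369432e-02] 5.0
```

View pics/s2.png

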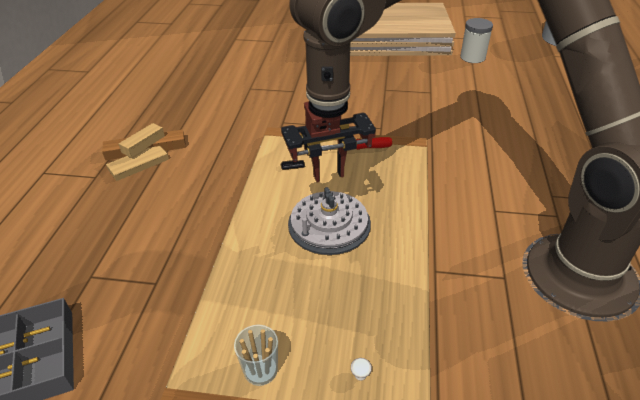

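Call:
step_arm(angular=[[0.1,0,0],[0.25,0,0],[0.43,0,0],[0.61,0,0],[0.79,0,0],[0.97,0,0],[1.15,0,0],[1.33,0,0],[1.51,0,0],[1.57,0,0],[1.57,0,0]], slide=[[0,0,0],[0,0,0],[0,0,0],[0,0,0],[0,0,0],[0,0,0],[0,0,0],[0,0,0],[0,0,0],[0,0,0],[0,0,0]], fingers=[0.4,0.4,0.4,0.4,0.4,0.4,0.4,0.4,0.4,0.4,0.4])

```text
time: 6.38
tool_pos: [557.3, -63.6, 189.2]
tool_rot: [[-0.013, -0.911, -0.411], [-0.01, -0.411, 0.911], [-1.0, 0.015, -0.004]]
ft_force: [-0.3, 0.1, 0.6]
gripper_width: 35.2
```

```bash
cat > st.py <<'E'
from h import *
s=get_state(); R=np.array(s["tool_rot"]); print(s["time"],"q",np.round(s["joints"],3),"T",np.round(s["torque"],3),"F",np.round(s["ft_force"],2),"p",np.round(s["tool_pos"],2),"yawz",round(np.arctan2(R[1,2],R[0,2]),4),"tilt",np.round(R[:2,0],4),"w",round(float(s["gripper_width"]),2))
E
python3 st.py
```

```text
6.375 q [ 0.802  0.625 -1.117  1.762  0.615  1.168  1.488] T [ 0.089 -0.016 -0.01 ] F [-0.31  0.1   0.59] p [557.33 -63.62 189.23] yawz 1.9947 tilt [-0.0125 -0.0096] w 35.21
```

Call:
step_arm(angular=[[0.18,0,0],[0.36,0,0],[0.54,0,0],[0.72,0,0],[0.9,0,0],[1.08,0,0],[1.26,0,0],[1.44,0,0],[1.55,0,0],[1.55,0,0],[1.55,0,0]], slide=[[0,0,1.5],[0,0,1.5],[0,0,1.5],[0,0,1.5],[0,0,1.5],[0,0,1.5],[0,0,1.5],[0,0,1.5],[0,0,1.5],[0,0,1.5],[0,0,1.5]], fingers=[0.4,0.4,0.4,0.4,0.4,0.4,0.4,0.4,0.4,0.4,0.4])

```text
time: 7.75
tool_pos: [551.2, -49.9, 189.1]
tool_rot: [[-0.013, -0.432, 0.902], [-0.01, 0.902, 0.432], [-1.0, -0.003, -0.016]]
ft_force: [-0.5, 0.1, 0.2]
gripper_width: 35.0
```

```bash
python3 st.py;python3 - <<'E'
from h import *
s=get_state(); 
R=np.array(s["tool_rot"]);print(R.T@(np.array([557.5,-48,155])-s["tool_pos"]))
D=np.array([[0,0,-1.],[0,0,0],[0,0,0]]).T
z=np.array([np.cos(.445),np.sin(.445),0]);x=np.array([0,0,-1.]);D=np.c_[x,np.cross(z,x),z]
print(cv2.Rodrigues(R.T@D)[0].ravel())
E
```

```text
7.75 q [ 0.574  0.465 -0.763  1.792  0.375  1.048  0.115] T [-0.057 -0.033 -0.051] F [-0.5   0.1   0.21] p [551.15 -49.93 189.11] yawz 0.4472 tilt [-0.0127 -0.0097] w 34.95
[34.00623039 -0.88984117  7.0918404 ]
[ 0.0022027  -0.01566126  0.00326153]
```

Call:
step_arm(angular=[[0.002,-0.016,0.003],[0.002,-0.016,0.003],[0.002,-0.016,0.003]], slide=[[1.7,-0.09,0.71],[3.4,-0.09,0.71],[3.4,-0.09,0.71]], fingers=[0.4,0.4,0.4])

```text
time: 8.12
tool_pos: [556.3, -48.2, 153.4]
tool_rot: [[-0.003, -0.431, 0.902], [0.0, 0.902, 0.431], [-1.0, 0.001, -0.003]]
ft_force: [-0.3, -0.1, 0.4]
gripper_width: 35.2
```

```bash
python3 st.py;python3 - <<'E'
from h import *
c=camera("side"); save(c,"s3.png",(280,140,380,215),8)
c=camera("top"); save(c,"t3.png",(290,160,390,235),8)
E
```

```text
8.125 q [ 0.556  0.51  -0.743  1.822  0.411  0.973  0.085] T [-0.005  0.093  0.018] F [-0.28 -0.08  0.45] p [556.32 -48.22 153.44] yawz 0.4459 tilt [-0.0029  0.0002] w 35.18
```

View pics/s3.png

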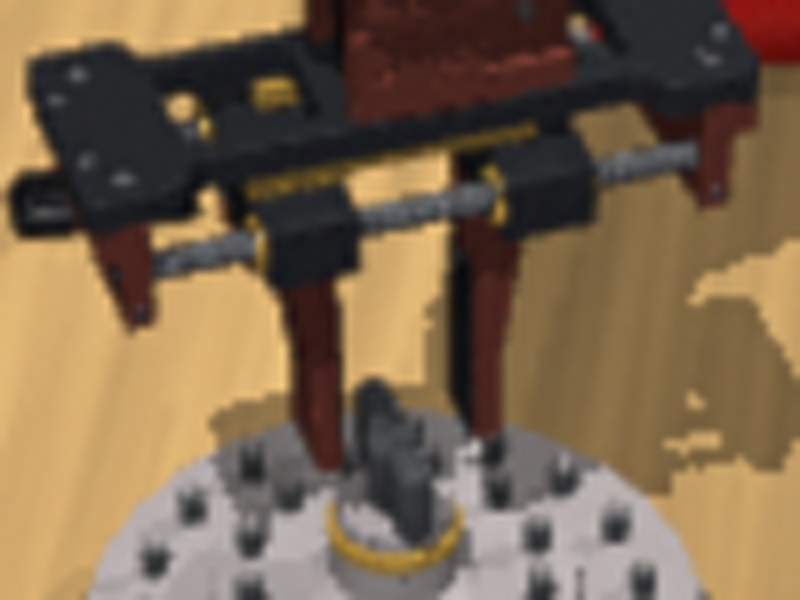

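View pics/t3.png

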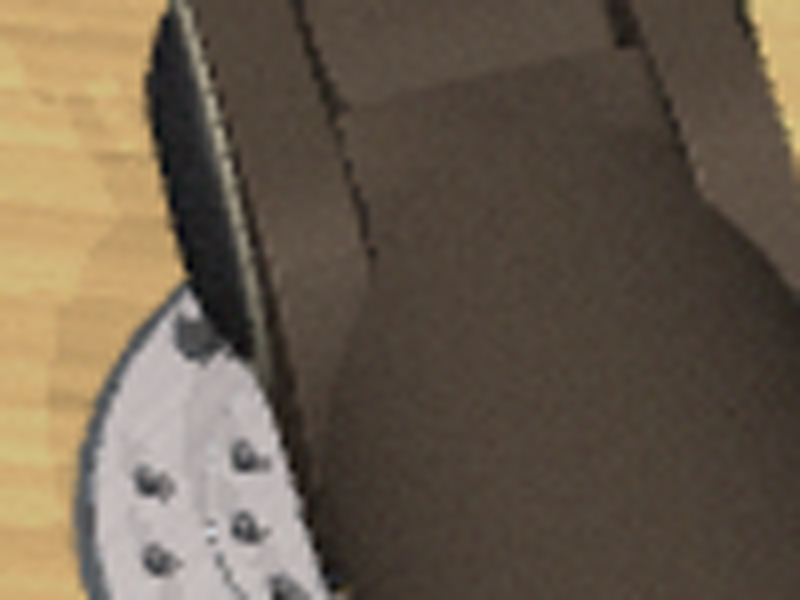

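Call:
step_arm(angular=[[0,-0.003,0],[0,-0.003,0],[0,-0.003,0],[0,-0.003,0],[0,-0.003,0],[0,-0.003,0],[0,-0.003,0]], slide=[[1.0,0,0.1],[1.9,0,0.1],[1.9,0,0.1],[1.9,0,0.1],[1.9,0,0.1],[1.9,0,0.1],[1.9,0,0.1]], fingers=[0.4,0.4,0.4,0.1,0.1,0.1,0.1])

```text
time: 9.1
tool_pos: [557.3, -48.1, 136.1]
tool_rot: [[0.001, -0.431, 0.902], [0.0, 0.902, 0.431], [-1.0, -0.0, 0.001]]
ft_force: [-4.9, -2.1, 4.6]
gripper_width: 14.2
```

```bash
python3 st.py
```

```text
9.1 q [ 0.545  0.531 -0.73   1.838  0.432  0.937  0.067] T [-0.441  1.207  0.028] F [-4.88 -2.12  4.65] p [557.33 -48.05 136.09] yawz 0.4454 tilt [0.0006 0.0002] w 14.2
```

Call:
step_arm(angular=[[0,0,0],[0,0,0],[0,0,0],[0,0,0],[0,0,0]], slide=[[0,-0.1,-0.14],[0,-0.1,-0.14],[0,-0.1,-0.14],[0,-0.1,-0.14],[0,-0.1,-0.14]], fingers=[0.25,0.0,0.0,0.0,0.0])

```text
time: 9.72
tool_pos: [557.4, -49.3, 136.3]
tool_rot: [[0.003, -0.431, 0.902], [0.001, 0.902, 0.431], [-1.0, -0.0, 0.003]]
ft_force: [5.5, 0.6, -1.5]
gripper_width: 14.0
```

```bash
python3 st.py
```

```text
9.725 q [ 0.548  0.53  -0.73   1.838  0.432  0.935  0.07 ] T [ 0.087 -1.205 -0.025] F [ 5.5   0.58 -1.51] p [557.45 -49.31 136.32] yawz 0.4455 tilt [0.0025 0.0008] w 14.04
```

Call:
step_arm(angular=[[0,0,0],[0,0,0],[0,0,0]], slide=[[0,0,0.04],[0,0,0.04],[0,0,0.04]], fingers=[0.0,0.0,0.0])

```text
time: 10.1
tool_pos: [557.6, -49.3, 136.3]
tool_rot: [[0.002, -0.431, 0.902], [0.0, 0.902, 0.431], [-1.0, -0.0, 0.002]]
ft_force: [1.3, -0.5, 1.0]
gripper_width: 13.9
```

```bash
python3 st.py;python3 - <<'E'
from h import *
c=camera("side"); save(c,"s4.png",(290,145,370,220),8)
E
```

```text
10.1 q [ 0.548  0.53  -0.73   1.838  0.432  0.936  0.069] T [-0.148 -0.225 -0.038] F [ 1.26 -0.49  1.03] p [557.58 -49.27 136.3 ] yawz 0.4454 tilt [0.0021 0.0005] w 13.94
```

View pics/s4.png

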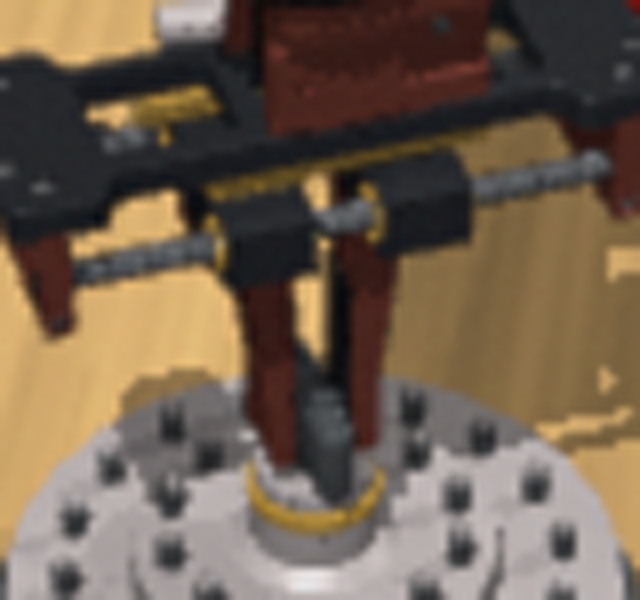

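Call:
step_arm(angular=[[0.1,0,0],[0.2,0,0],[0.3,0,0],[0.4,0,0],[0.5,0,0],[0.6,0,0],[0.7,0,0],[0.7,0,0]], slide=[[0.005,0,0],[0.01,0,0],[0.015,0,0],[0.02,0,0],[0.024,0,0],[0.03,0,0],[0.034,0,0],[0.034,0,0]], fingers=[0,0,0,0,0,0,0,0])

```text
time: 11.15
tool_pos: [556.7, -49.3, 135.9]
tool_rot: [[0.0, 0.251, 0.968], [-0.0, 0.968, -0.251], [-1.0, 0.0, 0.0]]
ft_force: [-3.0, -0.6, 4.5]
gripper_width: 14.3
```

```bash
python3 st.py;python3 - <<'E'
from h import *
c=camera("side"); save(c,"s5.png",(290,145,370,220),8)
E
```

```text
11.15 q [ 0.431  0.487 -0.565  1.846  0.325  0.901 -0.54 ] T [-0.239  0.719 -0.064] F [-3.02 -0.64  4.51] p [556.74 -49.31 135.9 ] yawz -0.2538 tilt [ 0.0004 -0.0001] w 14.33
```

View pics/s5.png

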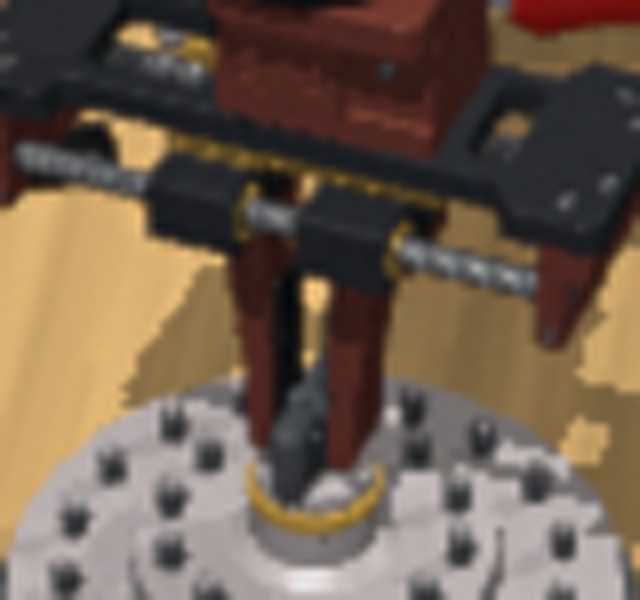

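Call:
step_arm(angular=[[0.06,0,0],[0.12,0,0],[0.12,0,0]], slide=[[0,0.05,-0.04],[0,0.1,-0.04],[0,0.1,-0.04]], fingers=[0,0,0])

```text
time: 11.58
tool_pos: [556.5, -49.1, 135.9]
tool_rot: [[0.0, 0.362, 0.932], [-0.001, 0.932, -0.362], [-1.0, -0.001, 0.001]]
ft_force: [-0.2, -3.9, 2.3]
gripper_width: 14.1
```

```bash
python3 st.py
```

```text
11.575 q [ 0.41   0.481 -0.537  1.848  0.309  0.896 -0.644] T [-0.857  0.225 -0.027] F [-0.23 -3.94  2.3 ] p [556.53 -49.11 135.88] yawz -0.3709 tilt [ 0.0002 -0.0011] w 14.08
```

Call:
step_arm(angular=[[0.06,0,0],[0.06,0,0]], slide=[[0.003,0,0],[0.003,0,0]], fingers=[0,0])

```text
time: 11.82
tool_pos: [556.5, -49.2, 135.9]
tool_rot: [[0.0, 0.416, 0.91], [-0.001, 0.91, -0.416], [-1.0, -0.001, 0.001]]
ft_force: [-0.7, -1.5, 2.7]
gripper_width: 13.9
```

```bash
python3 st.py
```

```text
11.825 q [ 0.4    0.478 -0.524  1.849  0.301  0.894 -0.694] T [-0.446  0.333 -0.013] F [-0.68 -1.46  2.73] p [556.48 -49.18 135.86] yawz -0.4286 tilt [ 0.0001 -0.0011] w 13.93
```

Call:
step_arm(angular=[[0.06,0,0],[0.06,0,0]], slide=[[0.003,0,0],[0.003,0,0]], fingers=[0,0])

```text
time: 12.08
tool_pos: [556.4, -49.2, 135.8]
tool_rot: [[-0.0, 0.467, 0.884], [-0.001, 0.884, -0.467], [-1.0, -0.001, 0.0]]
ft_force: [-1.0, -2.1, 2.3]
gripper_width: 14.1
```

```bash
python3 st.py
```

```text
12.075 q [ 0.39   0.475 -0.51   1.85   0.293  0.892 -0.745] T [-0.332  0.301 -0.027] F [-0.98 -2.13  2.27] p [556.37 -49.16 135.8 ] yawz -0.4861 tilt [-0.0001 -0.0012] w 14.08
```

Call:
step_arm(angular=[[0.06,0,0],[0.06,0,0]], slide=[[0.003,0,0],[0.003,0,0]], fingers=[0,0])

```text
time: 12.32
tool_pos: [556.3, -49.1, 135.8]
tool_rot: [[-0.0, 0.517, 0.856], [-0.001, 0.856, -0.517], [-1.0, -0.001, 0.0]]
ft_force: [-0.9, -1.7, 1.8]
gripper_width: 14.1
```

```bash
python3 st.py
```

```text
12.325 q [ 0.38   0.473 -0.497  1.85   0.285  0.89  -0.795] T [-0.377  0.45  -0.024] F [-0.86 -1.74  1.81] p [556.33 -49.13 135.77] yawz -0.5435 tilt [-0.0002 -0.0013] w 14.11
```

Call:
step_arm(angular=[[0.06,0,0],[0.06,0,0]], slide=[[0.003,0,0],[0.003,0,0]], fingers=[0,0])

```text
time: 12.58
tool_pos: [556.3, -49.0, 135.8]
tool_rot: [[-0.0, 0.565, 0.825], [-0.001, 0.825, -0.565], [-1.0, -0.001, 0.0]]
ft_force: [-1.6, -0.8, 3.3]
gripper_width: 13.8
```

```bash
python3 st.py
```

```text
12.575 q [ 0.37   0.47  -0.483  1.851  0.277  0.887 -0.846] T [-0.366  0.389 -0.049] F [-1.59 -0.76  3.27] p [556.26 -49.04 135.75] yawz -0.6008 tilt [-0.0004 -0.0013] w 13.76
```

Call:
step_arm(angular=[[0.06,0,0],[0.06,0,0]], slide=[[0.003,0,0],[0.003,0,0]], fingers=[0,0])

```text
time: 12.82
tool_pos: [556.2, -49.0, 135.7]
tool_rot: [[-0.0, 0.612, 0.791], [-0.001, 0.791, -0.612], [-1.0, -0.001, 0.0]]
ft_force: [-1.4, -0.7, 3.1]
gripper_width: 14.1
```

```bash
python3 st.py
```

```text
12.825 q [ 0.36   0.467 -0.47   1.852  0.269  0.885 -0.896] T [-0.34   0.497  0.01 ] F [-1.41 -0.69  3.12] p [556.21 -49.02 135.72] yawz -0.6582 tilt [-0.0005 -0.0014] w 14.06
```

Call:
step_arm(angular=[[0.06,0,0],[0.06,0,0]], slide=[[0.003,0,0],[0.003,0,0]], fingers=[0,0])

```text
time: 13.08
tool_pos: [556.2, -49.0, 135.7]
tool_rot: [[-0.001, 0.656, 0.755], [-0.001, 0.755, -0.656], [-1.0, -0.001, 0.001]]
ft_force: [-2.1, -0.8, 4.2]
gripper_width: 14.0
```

```bash
python3 st.py
```

```text
13.075 q [ 0.35   0.465 -0.457  1.852  0.261  0.884 -0.947] T [-0.307  0.528 -0.071] F [-2.11 -0.77  4.15] p [556.17 -48.95 135.7 ] yawz -0.7156 tilt [-0.0006 -0.0015] w 14.05
```

Call:
step_arm(angular=[[0.06,0,0],[0.06,0,0]], slide=[[0.003,0,0],[0.003,0,0]], fingers=[0,0])

```text
time: 13.32
tool_pos: [556.1, -48.9, 135.7]
tool_rot: [[-0.001, 0.698, 0.716], [-0.002, 0.716, -0.698], [-1.0, -0.002, 0.001]]
ft_force: [-1.8, -1.2, 3.0]
gripper_width: 13.8
```

```bash
python3 st.py
```

```text
13.325 q [ 0.34   0.463 -0.443  1.853  0.253  0.882 -0.998] T [-0.335  0.528 -0.046] F [-1.81 -1.2   2.97] p [556.12 -48.89 135.68] yawz -0.7729 tilt [-0.0006 -0.0016] w 13.82
```

Call:
step_arm(angular=[[0.06,0,0],[0.06,0,0]], slide=[[0.003,0,0],[0.003,0,0]], fingers=[0,0])

```text
time: 13.58
tool_pos: [556.0, -48.8, 135.6]
tool_rot: [[-0.001, 0.738, 0.675], [-0.002, 0.675, -0.738], [-1.0, -0.002, 0.001]]
ft_force: [-2.0, -0.6, 1.9]
gripper_width: 14.3
```

```bash
python3 st.py
```

```text
13.575 q [ 0.33   0.461 -0.43   1.854  0.245  0.88  -1.048] T [-0.186  0.563 -0.053] F [-1.99 -0.6   1.91] p [556.02 -48.85 135.61] yawz -0.8303 tilt [-0.0009 -0.0016] w 14.29
```

Call:
step_arm(angular=[[0.06,0,0],[0.06,0,0]], slide=[[0.003,0,0],[0.003,0,0]], fingers=[0,0])

```text
time: 13.82
tool_pos: [556.0, -48.8, 135.6]
tool_rot: [[-0.001, 0.776, 0.631], [-0.002, 0.631, -0.776], [-1.0, -0.002, 0.001]]
ft_force: [-2.0, -1.8, 3.1]
gripper_width: 14.2
```

```bash
python3 st.py
```

```text
13.825 q [ 0.32   0.458 -0.417  1.855  0.237  0.878 -1.099] T [-0.215  0.56  -0.01 ] F [-2.05 -1.81  3.1 ] p [555.97 -48.79 135.58] yawz -0.8876 tilt [-0.001  -0.0016] w 14.15
```

Call:
step_arm(angular=[[0.06,0,0],[0.06,0,0]], slide=[[0.002,0,0],[0.002,0,0]], fingers=[0,0])

```text
time: 14.08
tool_pos: [556.0, -48.7, 135.6]
tool_rot: [[-0.001, 0.81, 0.586], [-0.002, 0.586, -0.81], [-1.0, -0.002, 0.001]]
ft_force: [-2.6, -0.5, 2.8]
gripper_width: 14.2
```

```bash
python3 st.py
```

```text
14.075 q [ 0.31   0.456 -0.403  1.855  0.229  0.876 -1.15 ] T [-0.178  0.621 -0.04 ] F [-2.57 -0.53  2.8 ] p [555.97 -48.73 135.57] yawz -0.945 tilt [-0.001  -0.0017] w 14.18
```

Call:
step_arm(angular=[[0.06,0,0],[0.06,0,0]], slide=[[0.002,0,0],[0.002,0,0]], fingers=[0,0])

```text
time: 14.32
tool_pos: [555.9, -48.6, 135.6]
tool_rot: [[-0.001, 0.843, 0.538], [-0.002, 0.538, -0.843], [-1.0, -0.002, 0.001]]
ft_force: [-2.1, -0.3, 3.4]
gripper_width: 14.0
```

```bash
python3 st.py
```

```text
14.325 q [ 0.299  0.454 -0.39   1.856  0.221  0.875 -1.2  ] T [-0.172  0.592 -0.032] F [-2.13 -0.26  3.42] p [555.91 -48.64 135.55] yawz -1.0023 tilt [-0.0011 -0.0018] w 14.01
```

Call:
step_arm(angular=[[0.06,0,0],[0.06,0,0]], slide=[[0.002,0,0],[0.002,0,0]], fingers=[0,0])

```text
time: 14.58
tool_pos: [555.9, -48.6, 135.5]
tool_rot: [[-0.001, 0.872, 0.489], [-0.002, 0.489, -0.872], [-1.0, -0.002, 0.001]]
ft_force: [-2.7, -1.2, 3.8]
gripper_width: 14.4
```

```bash
python3 st.py
```

```text
14.575 q [ 0.289  0.452 -0.377  1.857  0.214  0.873 -1.251] T [-0.164  0.618  0.   ] F [-2.72 -1.23  3.84] p [555.87 -48.6  135.51] yawz -1.0597 tilt [-0.0012 -0.0018] w 14.43
```

Call:
step_arm(angular=[[0.06,0,0],[0.06,0,0]], slide=[[0.002,0,0],[0.002,0,0]], fingers=[0,0])

```text
time: 14.82
tool_pos: [555.8, -48.5, 135.5]
tool_rot: [[-0.001, 0.899, 0.438], [-0.002, 0.438, -0.899], [-1.0, -0.002, 0.001]]
ft_force: [-1.6, -0.3, 3.0]
gripper_width: 14.1
```

```bash
python3 st.py
```

```text
14.825 q [ 0.279  0.45  -0.363  1.858  0.206  0.871 -1.302] T [-0.063  0.647 -0.051] F [-1.62 -0.33  2.96] p [555.84 -48.51 135.49] yawz -1.117 tilt [-0.0013 -0.0018] w 14.09
```

Call:
step_arm(angular=[[0.06,0,0],[0.06,0,0]], slide=[[0.002,0,0],[0.002,0,0]], fingers=[0,0])

```text
time: 15.08
tool_pos: [555.8, -48.4, 135.4]
tool_rot: [[-0.001, 0.922, 0.386], [-0.002, 0.386, -0.922], [-1.0, -0.002, 0.001]]
ft_force: [-1.2, -0.8, 2.8]
gripper_width: 13.9
```

```bash
python3 st.py
python3 - <<'E'
from h import *
c=camera("side"); save(c,"s6.png",(290,145,370,220),8)
E
```

```text
15.075 q [ 0.269  0.449 -0.35   1.858  0.198  0.87  -1.352] T [-0.102  0.649 -0.024] F [-1.24 -0.82  2.82] p [555.81 -48.41 135.45] yawz -1.1743 tilt [-0.0014 -0.0018] w 13.9
```

View pics/s6.png

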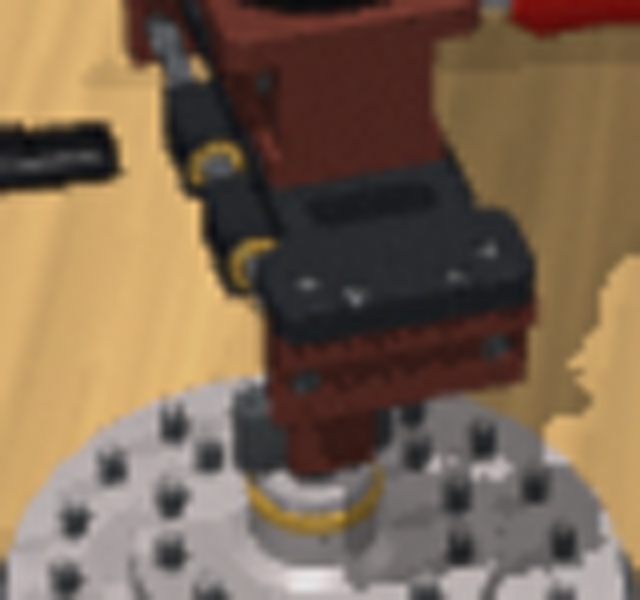

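Call:
step_arm(angular=[[0.06,0,0],[0.06,0,0]], slide=[[0.002,0,0],[0.002,0,0]], fingers=[0,0])

```text
time: 15.38
tool_pos: [555.8, -48.3, 135.4]
tool_rot: [[-0.001, 0.943, 0.333], [-0.002, 0.333, -0.943], [-1.0, -0.002, 0.001]]
ft_force: [-1.8, -0.1, 3.6]
gripper_width: 13.5
```

```bash
python3 st.py
```

```text
15.375 q [ 0.259  0.447 -0.337  1.859  0.191  0.868 -1.403] T [-0.06   0.62  -0.071] F [-1.82 -0.1   3.64] p [555.79 -48.35 135.43] yawz -1.2318 tilt [-0.0014 -0.0018] w 13.47
```

Call:
step_arm(angular=[[0.06,0,0],[0.06,0,0]], slide=[[0.002,0,0],[0.002,0,0]], fingers=[0,0])

```text
time: 15.62
tool_pos: [555.8, -48.3, 135.4]
tool_rot: [[-0.001, 0.961, 0.278], [-0.002, 0.278, -0.961], [-1.0, -0.002, 0.001]]
ft_force: [-2.0, 0.2, 3.2]
gripper_width: 14.0
```

```bash
python3 st.py
```

```text
15.625 q [ 0.248  0.445 -0.324  1.86   0.183  0.867 -1.454] T [0.003 0.67  0.066] F [-2.02  0.2   3.2 ] p [555.77 -48.25 135.4 ] yawz -1.2891 tilt [-0.0015 -0.0019] w 14.01
```

Call:
step_arm(angular=[[0.03,0,0],[0.03,0,0]], slide=[[0.001,0,0],[0.001,0,0]], fingers=[0,0])

```text
time: 15.88
tool_pos: [555.8, -48.2, 135.4]
tool_rot: [[-0.001, 0.968, 0.25], [-0.002, 0.25, -0.968], [-1.0, -0.002, 0.002]]
ft_force: [-2.5, -0.5, 3.3]
gripper_width: 14.0
```

```bash
python3 st.py
```

```text
15.875 q [ 0.243  0.444 -0.317  1.86   0.179  0.866 -1.48 ] T [0.02  0.711 0.171] F [-2.49 -0.54  3.3 ] p [555.76 -48.25 135.41] yawz -1.3184 tilt [-0.0015 -0.002 ] w 14.01
```

Call:
step_arm(angular=[[0.015,0,0],[0.015,0,0],[0.015,0,0]], slide=[[0,0,0],[0,0,0],[0,0,0]], fingers=[0,0,0])

```text
time: 16.25
tool_pos: [555.7, -48.2, 135.4]
tool_rot: [[-0.002, 0.972, 0.235], [-0.002, 0.235, -0.972], [-1.0, -0.002, 0.002]]
ft_force: [-1.8, 0.3, 3.3]
gripper_width: 14.0
```

```bash
python3 st.py
```

```text
16.25 q [ 0.241  0.444 -0.314  1.861  0.177  0.866 -1.493] T [0.005 0.667 0.187] F [-1.79  0.34  3.29] p [555.74 -48.22 135.42] yawz -1.3332 tilt [-0.0015 -0.002 ] w 13.96
```

Call:
step_arm(angular=[[0.015,0,0],[0.015,0,0]], slide=[[0,0,0],[0,0,0]], fingers=[0,0])

```text
time: 16.5
tool_pos: [555.7, -48.2, 135.4]
tool_rot: [[-0.001, 0.975, 0.221], [-0.002, 0.221, -0.975], [-1.0, -0.002, 0.002]]
ft_force: [-1.5, -0.3, 3.5]
gripper_width: 14.0
```

```bash
python3 st.py
```

```text
16.5 q [ 0.238  0.443 -0.31   1.861  0.175  0.865 -1.507] T [-0.012  0.69   0.322] F [-1.49 -0.31  3.55] p [555.74 -48.18 135.41] yawz -1.3484 tilt [-0.0015 -0.002 ] w 13.98
```

Call:
step_arm(angular=[[-0.1,0,0],[-0.2,0,0],[-0.35,0,0],[-0.5,0,0],[-0.65,0,0],[-0.8,0,0],[-0.95,0,0],[-1.1,0,0],[-1.25,0,0],[-1.4,0,0],[-1.55,0,0],[-1.67,0,0],[-1.67,0,0],[-1.67,0,0]], slide=[[0,0,0],[-0.005,0,0],[-0.012,0,0],[-0.019,0,0],[-0.026,0,0],[-0.033,0,0],[-0.04,0,0],[-0.048,0,0],[-0.055,0,0],[-0.062,0,0],[-0.07,0,0],[-0.075,0,0],[-0.075,0,0],[-0.075,0,0]], fingers=[0,0,0,0,0,0,0,0,0,0,0,0,0,0])

```text
time: 18.25
tool_pos: [557.3, -49.2, 136.2]
tool_rot: [[0.002, -0.312, 0.95], [-0.002, 0.95, 0.312], [-1.0, -0.003, 0.001]]
ft_force: [4.7, -3.8, -2.2]
gripper_width: 14.3
```

```bash
python3 st.py
python3 - <<'E'
from h import *
c=camera("side"); save(c,"s7.png",(290,145,370,220),8)
E
```

```text
18.25 q [ 0.523  0.52  -0.697  1.84   0.413  0.929 -0.044] T [-0.729 -1.153  0.069] F [ 4.68 -3.75 -2.2 ] p [557.3  -49.17 136.23] yawz 0.3175 tilt [ 0.0016 -0.0022] w 14.29
```

View pics/s7.png

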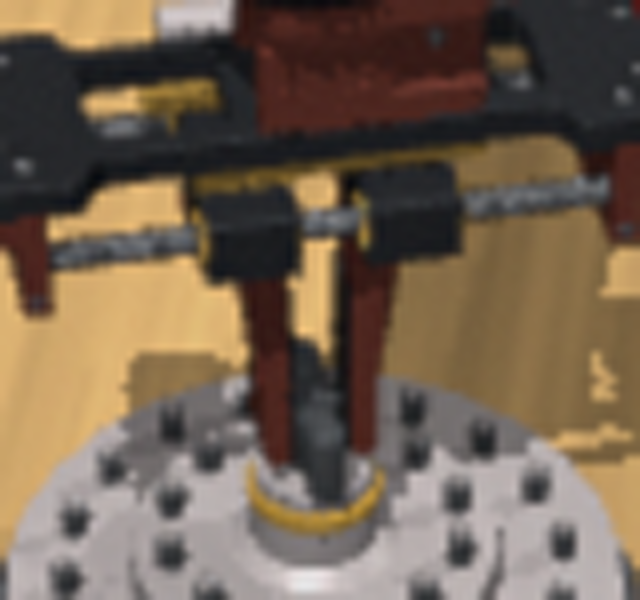

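Call:
step_arm(angular=[[0,0,0],[0,0,0],[0,0,0],[0,0,0],[0,0,0],[0,0,0]], slide=[[0,0,0],[0,0,0],[0,0,0],[-3,0,0],[-6.5,0,0],[-6.5,0,0]], fingers=[0.4,0.4,0.4,0.4,0.4,0.4])

```text
time: 19.05
tool_pos: [558.5, -48.5, 203.7]
tool_rot: [[0.006, -0.312, 0.95], [-0.003, 0.95, 0.312], [-1.0, -0.004, 0.005]]
ft_force: [-0.4, 0.5, -0.7]
gripper_width: 34.9
```

```bash
python3 st.py
python3 - <<'E'
from h import *
import pickle
c=camera("side"); save(c,"s8.png",(280,145,380,230),8);pickle.dump(c,open("side8.pkl","wb"))
d=c["range_z"];P=np.array([w(c,u,v) for v in range(175,225) for u in range(300,360) if d[v,u]>0])
Q=P[(P[:,2]>122)&(P[:,2]<134)&(np.hypot(P[:,0]-558,P[:,1]+46)<30)]; print(len(Q),Q.mean(0));q=cv2.fitLine(Q[:,:2].astype(np.float32),cv2.DIST_L2,0,.01,.01).ravel();print(q,np.arctan2(q[1],q[0]))
E
```

```text
19.05 q [ 0.56   0.442 -0.739  1.775  0.343  1.051  0.014] T [-0.014 -0.039 -0.009] F [-0.44  0.48 -0.71] p [558.51 -48.53 203.69] yawz 0.3173 tilt [ 0.0058 -0.0026] w 34.85
83 [558.17056272 -45.23594879 126.72602263]
[ 3.2229352e-01 -9.4663978e-01  5.5817053e+02 -4.5235950e+01] -1.2426451
```

View pics/s8.png

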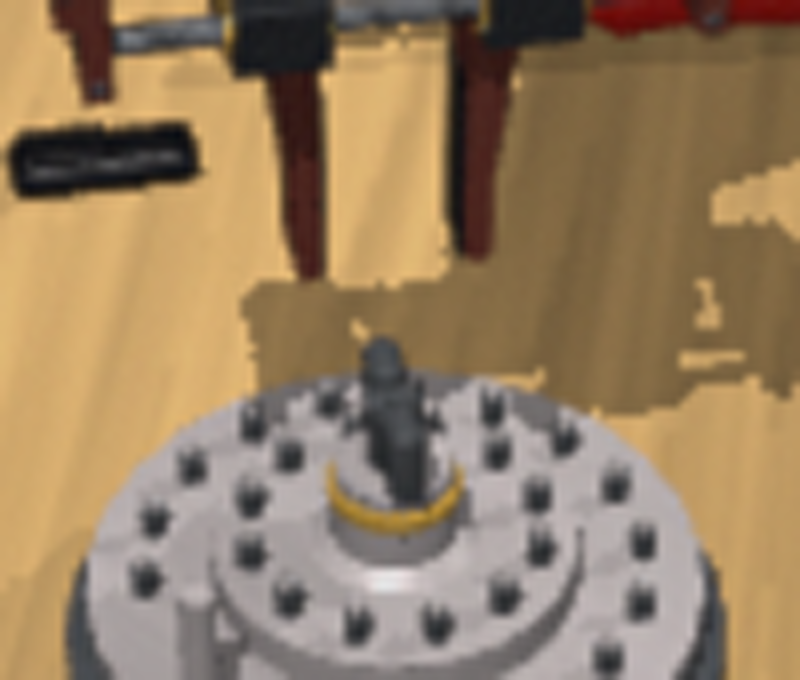

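Call:
step_arm(angular=[[0.18,0,0],[0.36,0,0],[0.54,0,0],[0.72,0,0],[0.9,0,0],[0.968,0,0],[0.968,0,0],[0.968,0,0]], slide=[[0,1,1.5],[0,2,3],[0,3,4.5],[0,4.32,6.1],[1,4.32,6.1],[3,4.32,6.1],[4.5,4.32,6.1],[4.5,4.32,6.1]], fingers=[0.4,0.4,0.4,0.3,0.3,0.3,0.3,0.3])

```text
time: 20.1
tool_pos: [601.1, 10.9, 155.2]
tool_rot: [[0.0, 0.604, 0.797], [-0.003, 0.797, -0.604], [-1.0, -0.002, 0.002]]
ft_force: [-0.1, 0.2, -0.4]
gripper_width: 26.6
```

```bash
python3 st.py
python3 - <<'E'
from h import *
s=get_state(); R=np.array(s["tool_rot"])
a=-0.651;z=np.array([np.cos(a),np.sin(a),0]);x=np.array([0,0,-1.]);D=np.c_[x,np.cross(z,x),z]
print(R.T@(np.array([602.8,11.5,107])-s["tool_pos"]),cv2.Rodrigues(R.T@D)[0].ravel())
c=camera("side"); save(c,"s9.png",(270,150,370,235),8)
E
```

```text
20.1 q [ 0.262  0.514 -0.497  1.728  0.291  0.973 -0.995] T [-0.043  0.136  0.   ] F [-0.09  0.2  -0.43] p [601.08  10.95 155.23] yawz -0.6491 tilt [ 0.     -0.0027] w 26.56
[48.23112309  1.57858827  0.95343677] [0.00188476 0.00165747 0.00212405]
```

View pics/s9.png

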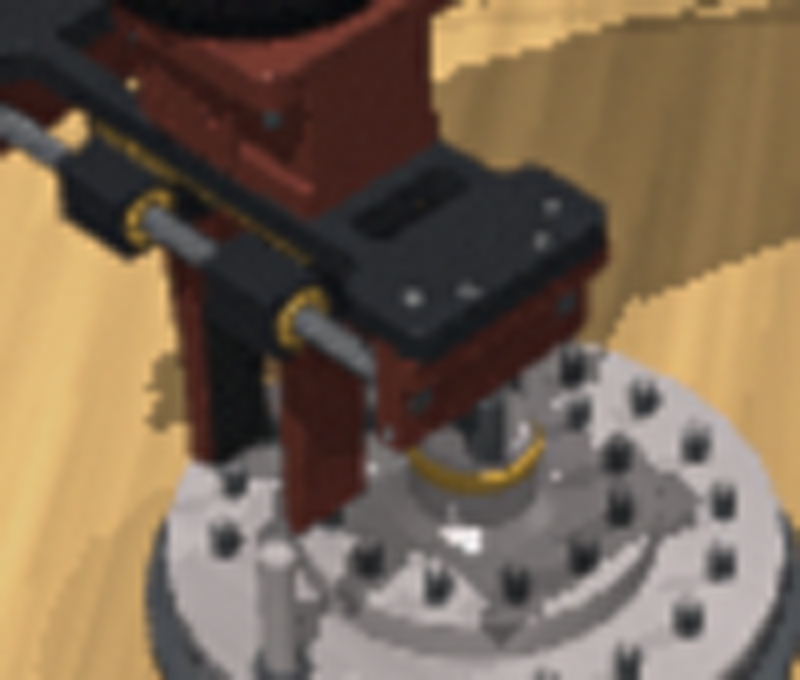

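Run:
```python
from h import *
c=camera("side"); f=lambda P:tuple(np.round(((np.array(proj(c,P))-[270,150])+.5)*8-.5,0))
s=get_state(); R=np.array(s["tool_rot"]);p=np.array(s["tool_pos"])
t=p+25*R[:,0]
print("tip gap centre",f(t),"finger inner bottoms near/far", [f(t+a*R[:,2]+b*R[:,1]) for a in(-13.3,13.3) for b in (-10,10)])
for xy in((602.8,11.5),(603.3,14.5)): print("pin top pred",xy,f((*xy,105)))
```

```text
tip gap centre (np.float64(278.0), np.float64(469.0)) finger inner bottoms near/far [(np.float64(340.0), np.float64(475.0)), (np.float64(285.0), np.float64(512.0)), (np.float64(271.0), np.float64(426.0)), (np.float64(215.0), np.float64(463.0))]
pin top pred (602.8, 11.5) (np.float64(279.0), np.float64(544.0))
pin top pred (603.3, 14.5) (np.float64(276.0), np.float64(552.0))
```

Call:
step_arm(angular=[[0.002,0.002,0.002],[0.002,0.002,0.002],[0.002,0.002,0.002],[0.002,0.002,0.002]], slide=[[1.5,0.2,0.08],[3,0.2,0.08],[4.6,0.2,0.08],[4.7,0.2,0.08]], fingers=[0.3,0.3,0.3,0.3])

```text
time: 20.7
tool_pos: [603.2, 12.0, 108.1]
tool_rot: [[-0.0, 0.607, 0.795], [0.0, 0.795, -0.607], [-1.0, 0.0, -0.0]]
ft_force: [0.2, 0.1, 0.4]
gripper_width: 26.3
```

```bash
python3 st.py
python3 - <<'E'
from h import *
c=camera("side"); save(c,"s10.png",(270,150,370,235),8)
E
```

```text
20.7 q [ 0.244  0.573 -0.476  1.76   0.325  0.888 -1.026] T [-0.048  0.136 -0.05 ] F [0.18 0.09 0.4 ] p [603.15  11.97 108.14] yawz -0.6517 tilt [-0.0003  0.0003] w 26.35
```

View pics/s10.png

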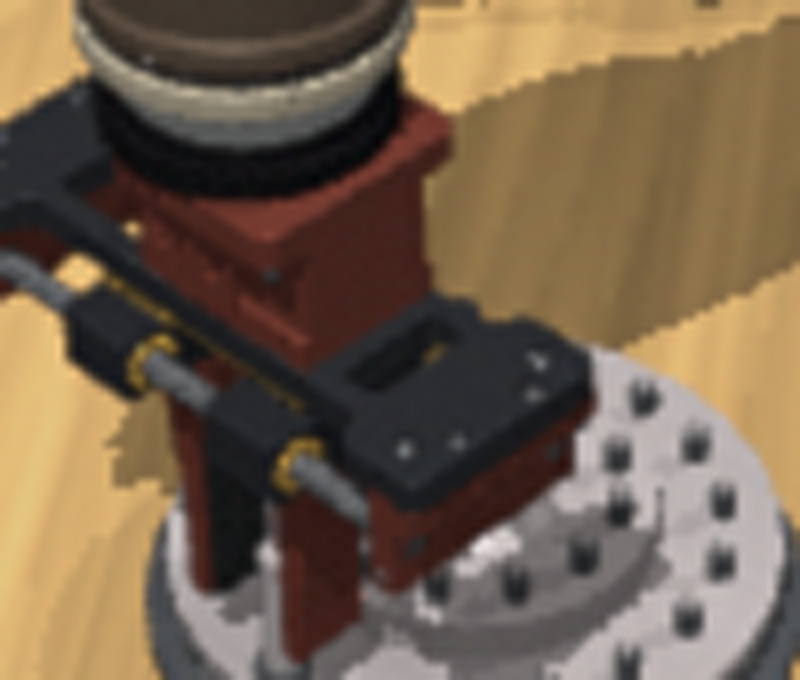

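```bash
python3 -c "
import math
for p in [.1*i for i in range(1,15)]+[1.48,1.54,1.58,1.6]: print([-round(p,2),0,0],[0,round(7.6*(math.cos(p)-1),2),round(-7.6*math.sin(p),2)])"
```

```text
[-0.1, 0, 0] [0, -0.04, -0.76]
[-0.2, 0, 0] [0, -0.15, -1.51]
[-0.3, 0, 0] [0, -0.34, -2.25]
[-0.4, 0, 0] [0, -0.6, -2.96]
[-0.5, 0, 0] [0, -0.93, -3.64]
[-0.6, 0, 0] [0, -1.33, -4.29]
[-0.7, 0, 0] [0, -1.79, -4.9]
[-0.8, 0, 0] [0, -2.31, -5.45]
[-0.9, 0, 0] [0, -2.88, -5.95]
[-1.0, 0, 0] [0, -3.49, -6.4]
[-1.1, 0, 0] [0, -4.15, -6.77]
[-1.2, 0, 0] [0, -4.85, -7.08]
[-1.3, 0, 0] [0, -5.57, -7.32]
[-1.4, 0, 0] [0, -6.31, -7.49]
[-1.48, 0, 0] [0, -6.91, -7.57]
[-1.54, 0, 0] [0, -7.37, -7.6]
[-1.58, 0, 0] [0, -7.67, -7.6]
[-1.6, 0, 0] [0, -7.82, -7.6]
```

First half of the swing, then check.

Call:
step_arm(angular=[[-0.1,0,0],[-0.2,0,0],[-0.3,0,0],[-0.4,0,0],[-0.5,0,0],[-0.6,0,0],[-0.7,0,0],[-0.8,0,0]], slide=[[0,-0.04,-0.76],[0,-0.15,-1.51],[0,-0.34,-2.25],[0,-0.6,-2.96],[0,-0.93,-3.64],[0,-1.33,-4.29],[0,-1.79,-4.9],[0,-2.31,-5.45]], fingers=[0.3,0.3,0.3,0.3,0.3,0.3,0.3,0.3])

```text
time: 21.75
tool_pos: [546.8, 27.2, 109.6]
tool_rot: [[0.003, -0.151, 0.988], [0.001, 0.988, 0.151], [-1.0, 0.0, 0.003]]
ft_force: [1.2, -1.0, -0.7]
gripper_width: 26.2
```

```bash
python3 st.py
python3 - <<'E'
from h import *
s=get_state(); p=s["tool_pos"]; print(np.hypot(p[0]-557,p[1]+48.3),np.arctan2(p[1]+48.3,p[0]-557))
c=camera("side"); save(c,"s11.png",(270,150,370,235),8)
E
```

```text
21.75 q [ 0.385  0.54  -0.691  1.89   0.444  0.867 -0.378] T [ 0.075 -0.094 -0.071] F [ 1.17 -0.98 -0.71] p [546.82  27.17 109.64] yawz 0.152 tilt [0.0027 0.0007] w 26.24
76.14898325158207 1.7048316043721345
```

View pics/s11.png

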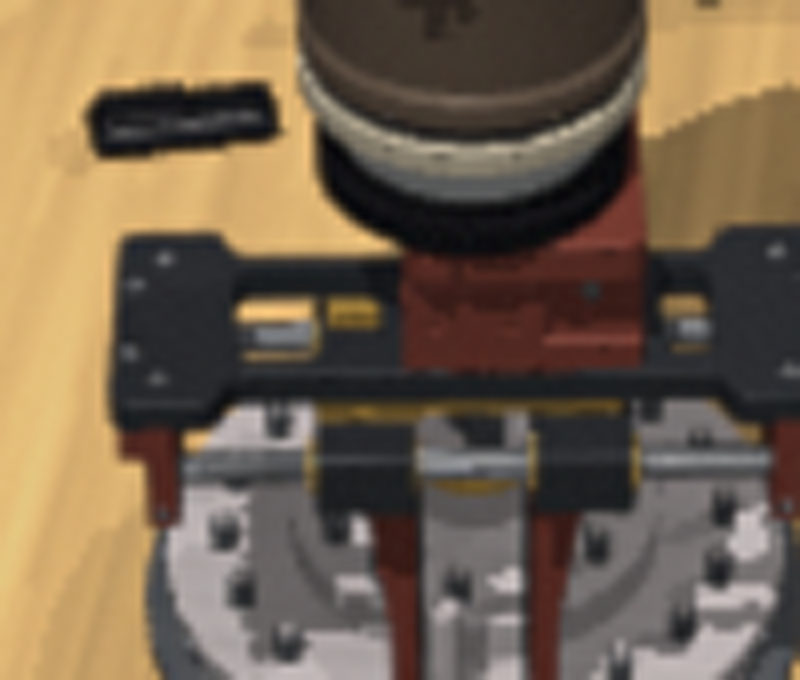

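Call:
step_arm(angular=[[-0.1,0,0],[-0.2,0,0],[-0.3,0,0],[-0.4,0,0],[-0.5,0,0],[-0.58,0,0],[-0.64,0,0],[-0.68,0,0],[-0.7,0,0],[-0.7,0,0]], slide=[[0,-0.04,-0.76],[0,-0.15,-1.51],[0,-0.34,-2.25],[0,-0.6,-2.96],[0,-0.93,-3.64],[0,-1.24,-4.16],[0,-1.5,-4.54],[0,-1.69,-4.78],[0,-1.79,-4.9],[0,-1.79,-4.9]], fingers=[0.3,0.3,0.3,0.3,0.3,0.3,0.3,0.3,0.3,0.3])

```text
time: 23.05
tool_pos: [500.4, 1.4, 109.6]
tool_rot: [[0.002, -0.755, 0.656], [-0.0, 0.656, 0.755], [-1.0, -0.001, 0.001]]
ft_force: [-0.2, -0.0, -0.8]
gripper_width: 26.4
```

```bash
python3 st.py
python3 - <<'E'
from h import *
s=get_state(); p=s["tool_pos"]; print(np.hypot(p[0]-557,p[1]+48.3),np.arctan2(p[1]+48.3,p[0]-557))
c=camera("side"); save(c,"s12.png",(290,150,390,235),8)
E
```

```text
23.05 q [ 0.586  0.532 -0.882  1.993  0.541  0.866  0.262] T [-0.031 -0.042 -0.012] F [-0.16 -0.04 -0.81] p [500.38   1.37 109.56] yawz 0.8552 tilt [ 0.0018 -0.0001] w 26.4
75.31879257519428 2.4215422740890937
```

View pics/s12.png

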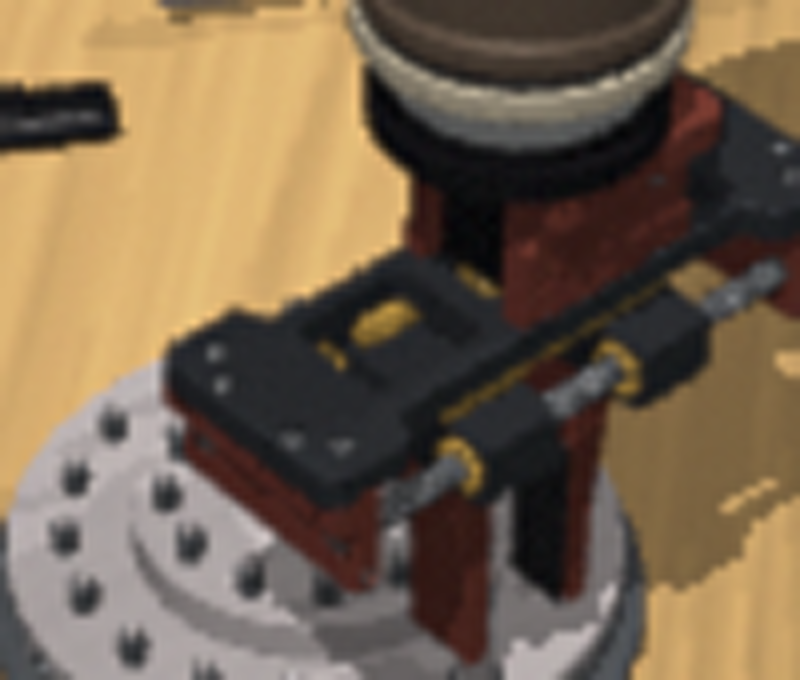

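Call:
step_arm(angular=[[0,0,0],[0,0,0],[0,0,0],[0,0,0],[0,0,0],[0,0,0],[0,0,0]], slide=[[0,0,0.4],[0,0,0.4],[-3,0,0.4],[-6,0,0.4],[-10,0,0.4],[-14,0,0.4],[-14,0,0.4]], fingers=[0.4,0.4,0.4,0.4,0.4,0.4,0.4])

```text
time: 23.98
tool_pos: [504.2, 4.9, 252.1]
tool_rot: [[0.007, -0.755, 0.656], [-0.001, 0.656, 0.755], [-1.0, -0.005, 0.004]]
ft_force: [0.9, 0.1, -0.3]
gripper_width: 34.9
```

```bash
python3 st.py
python3 - <<'E'
from h import *
import pickle
c=camera("side"); save(c,"s13.png",(280,155,380,255),6);pickle.dump(c,open("side13.pkl","wb"))
d=c["range_z"];P=np.array([w(c,u,v) for v in range(175,225) for u in range(300,360) if d[v,u]>0])
Q=P[(P[:,2]>122)&(P[:,2]<134)&(np.hypot(P[:,0]-558,P[:,1]+46)<30)]; print(len(Q));q=cv2.fitLine(Q[:,:2].astype(np.float32),cv2.DIST_L2,0,.01,.01).ravel();print(q,np.arctan2(q[1],q[0]))
E
```

```text
23.975 q [ 0.713  0.36  -1.017  1.836  0.34   1.128  0.432] T [-0.057 -0.001  0.015] F [ 0.94  0.11 -0.29] p [504.18   4.94 252.12] yawz 0.8549 tilt [ 0.0065 -0.0007] w 34.86
81
[ 3.1167790e-01 -9.5018780e-01  5.5796027e+02 -4.5174534e+01] -1.253838
```

View pics/s13.png

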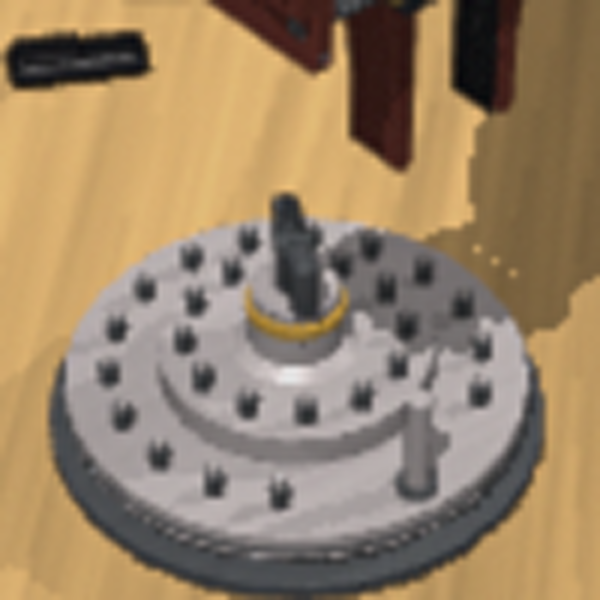

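Run:
```python
from h import *
import pickle
a=pickle.load(open("side0.pkl","rb"));c=camera("side")
p=onz(c,349.6,221.1,105);q=onz(a,304.3,218.9,105);print(p,q,np.linalg.norm(p-q))
b=pickle.load(open("side13.pkl","rb")); print("diff px", np.abs(c["frame"].astype(int)-b["frame"]).max())
save(c,"s14.png")
print(get_state()["dq"])
```

```text
[506.17499321   9.93157464 105.        ] [602.52298874  15.5709756  105.        ] 96.51289596473285
diff px 117
[-0.00637027  0.02122972  0.0111332   0.02108228  0.00249275 -0.0021468
  0.0003842 ]
```

View pics/s14.png

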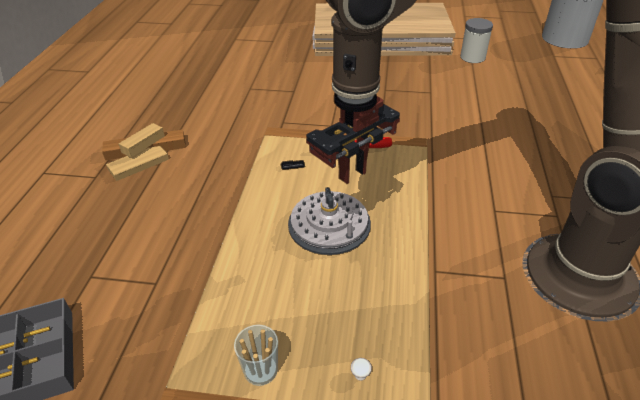

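The pin moved about 97 mm. The tumbler (257,353), knob (361,369), hinge cover (292,164) and driver are where they started, and the gripper is clear. Handing in.

```bash
python3 -c "
from workcell import close_job
print(close_job())"
```

```text
the job is handed in; nothing more can be done
None
```

The job is done and handed in, at about 24 s of the 64 s allowed; no verdict was reported.

- **Screw run down:** I gripped the wings and turned the screw clockwise about 1.7 rad until it bottomed. The torque rose from about −0.03 N m to 0.17–0.32 N m. The last reading of 0.32 N m is slightly over finger-tight, with noise of about ±0.04. I estimate 15–25 N between screw and washer, inferred from the torque rather than measured.
- **Backed off:** I turned it back about 1.58 rad from the estimated contact point, which is about 0.76 mm. The camera put the wings at −1.243 rad after release and −1.254 rad after the tray swing, so the screw stayed where I set it. The tool yaw agreed within about 0.01 rad.
- **Tray swung:** I pushed the pin about 1.4 rad counter-clockwise. It ended about 97 mm from where it started (70 mm needed), and the force readings during the swing stayed around 1 N.
- **Final look:** The gripper was clear at z = 252 mm, and the tumbler, knob, hinge cover and nut driver looked undisturbed.

**What disagreed or went wrong:**
- The two cameras disagreed by 4–6 mm in y on where the spindle axis is; I settled it from the grip forces.
- The gripper read about 14 mm across the 11 mm wings, but pictures showed the screw turning with it.
- Before gripping, I tried an unneeded half turn of the wrist. It ran joints 3 and 7 up to their limits and gave a brief 60 N reading at the wrist, so I reversed it.

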